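# Release the ratchet jaw of a tin holder and push it back

## Task

Open the tin holder on the worktop to its widest: press down the release pad on its sliding jaw with the fingertips and, keeping it pressed, push the jaw back along the toothed bar, away from the tins, all the way to the end stop; then take the fingers off, leaving the jaw there. This is done by touch alone: lift nothing, and leave the two tins, the cup and the timer where they stand.

Things in the scene. Friction and masses are not known exactly. Their poses are not given: they have to be found in the camera images.
- holder: Tin holder fixed to the worktop: pale wooden board 124 x 412 x 6 mm, upright wooden end plate at its -y end, 14 mm wide toothed metal bar (teeth 31 mm above the worktop) along its near side, middle line at x = -35 mm. Origin: centre of the board's underside. y runs along the bar from end plate to end stop (the jaw's way BACK, away from the tins), x across it, away from the robot; z up.
- end_stop (a point): Middle of the inner (-y) face of the low metal end stop (44 x 14 mm, top 42 mm above the worktop) at the bar's +y end; point 24 mm above the worktop. The jaw's carriage ends within about 1 mm of it when fully back.
- jaw (a joint): Position of the grey sliding jaw on the bar, m, growing along the holder's +y: 0 innermost, 0.125 fully back at the end stop; starts at 0 to 0.05. A ratchet lets it slide inward, but outward (+y) it locks, after at most 9 mm of play, unless the release is held pressed. Unlocked it slides with about 2 N of friction. When the release is let go, the pawl dropping in may shift it 1 or 2 mm.
- jaw_plate (a point): On the jaw: middle of the top edge of its low front plate, over the bar, 60 mm above the worktop, 6 mm thick. Behind it (+x, beside the tins) the jaw plate is 80 mm wide and 86 mm high. From the low plate toward +y the 108 mm carriage carries the release pad in a pocket 58 mm long, open at both sides, then the thumb stop and the steel pawl.
- release (a joint): Angle in rad of the release lever on the jaw: 0 is up and locked (it can rest as high as 0.18 if the pawl stands on a tooth); it grows as the pad is pressed. From 0.18 the pawl is out of the teeth; 0.25 is the lowest stop. A spring returns it: about 4 N at the pad's middle starts it, 6 N presses it right down.
- release_pad: Black ribbed release pad on the jaw, facing up: 34 mm (x) by 50 mm (y) by 4 mm. Origin: centre of its top face, about 50 mm above the worktop at rest; axes as the holder's. It tilts about a pin 34 mm toward +y and 13 mm below the origin, the inner (-y) end going down. Pressed 6 mm at the middle it frees the jaw; fully down is 8.5 mm.
- thumb_stop (a point): Middle of the inner (-y) face of the grey thumb stop on the jaw, the face to push toward +y: 34 mm wide, from 56 to 80 mm above the worktop, 29 mm from the pad's centre toward +y. The block is 12 mm thick.
- tea_tin: Green square tea tin with lid, 63 x 67 x 92 mm, loose on the holder's board by the end plate. Origin: centre of its underside. Not to be disturbed.
- tuna_tin: Small round food tin, 58 mm across, 72 mm high, loose on the board between the tea tin and the jaw. Origin: centre of its underside. Not to be disturbed.
- espresso_cup: Small cup with a handle, 60 x 83 x 52 mm, on the worktop behind the holder. Origin: centre of its underside. Not to be disturbed.
- timer: White round kitchen timer, 63 mm across, 48 mm high, on the worktop beyond the end stop. Origin: centre of its underside. Not to be disturbed.

How it is judged:
By the outcome, as a careful person would: the job done as asked, in the order asked, and still so for the second after the job is handed in, with the robot touching nothing.
It also fails if it takes over 32 s, if anything falls off the work surface, if the arm or the gripper's body presses on something with over 40 N, if the wrist force passes 120 N, or if a joint passes its speed limit or range.

## Robot

A 6-joint arm with a two-finger parallel gripper is mounted at the origin on a cart in front of the work surface, level with it; the furniture and walls round the work are solid. World frame = base frame: x ahead of the robot, y to its left, z up, the work surface at z = 0. Lengths are in m, angles in rad, forces in N, time in s.
With the tool pointing down it reaches from about 0.375 to 0.925 m from the base axis. Payload 5.7 kg.
Tool frame: the origin (TCP) lies midway between the tips of the shut fingers; the grasp point (between the pads) lies 19 mm behind it; z points along the fingers, y is the line along which they close (so a half turn about z gives the same grasp; the last joint's range is limited). The gripper opens to 88 mm and grips with 3 to 60 N. Pads are 20 mm wide; open, the fingers measure 115 mm over their backs; the gripper's body (75 mm by 178 mm) begins 61 mm behind the grasp point.
Start: joints at [1.088, 0.359, 1.51, -0, 1.272, -0.115], TCP at [0.216, 0.56, 0.223] pointing down, gripper open.
Joint ranges: [-2.97, 2.97], [-1.01, 2.36], [0.21, 2.38], [-0.96, 4.11], [0.2, 2.71], [-2.98, 2.98]. Speed limits (rad/s): [2.39, 2.39, 3.14, 3.14, 3.14, 3.14].

## Interface

Orientations are given as a unit quaternion [x, y, z, w].
In Python, from bench import move_ptp, servo_line, goto_joints, move_gripper, sleep, inverse_kinematics, capture, PlanningError, close_job, spot_in, silhouettes, current_clock, current_joint_pos, current_qvel, current_joint_torque, current_position, current_orientation, current_force, current_torque, current_finger_gap, current_grip_force gives the robot as it stands. Calls block until the motion is done:
- move_ptp(position, orientation): joint-space move of the TCP to a pose.
- servo_line(position, orientation=None, rate=0.15, contact_N=None): straight line of the TCP; orientation=None keeps the orientation; rate is the mean speed in m/s. With contact_N (N) it stops when the force on the tool has changed by that much, and returns True; else False.
- goto_joints(angles): joint-space move.
- move_gripper(opening): finger opening in m; the grip force is fixed at half the most; returns when the fingers have stopped.
- sleep(seconds).
- inverse_kinematics(position, orientation): joint angles nearest the present ones, or None.
- capture(name): name is "side" or "top"; returns a dict with "image" (400x640x3 uint8, blue, green, red), "range_z" (400x640 float32, m along the optical axis (not along the pixel's ray), 0 where there is no reading), "intrinsics" (3x3 intrinsics, pixels), "R" (3x3) and "t" (3): a world point X has camera coordinates R X + t. Camera axes: x right, y down, z forward; pixel columns grow to the right and rows downward; lengths in m; the calibration is good to about 2 mm. A picture is of the moment at which its call begins.
A pose or a line that the arm cannot do raises PlanningError and nothing moves.
- close_job(): hands the job in; it is judged then, once.
Trained networks look in the newest picture that a camera, given by its name, has taken for a name from the list of things; names that differ only in an ending like _2 or _b are one class to them, and where a whole thing is asked for, a point or a joint stands for the part that bears it (a point fixed in the world has none). Each returns a list of dicts, best first, with "conf" (0 to 1); they miss things now and then, are a little off and sometimes report something else, mostly with a low value. They report only what shows in the picture. A call takes as long as a camera call.
- spot_in(camera, query): "xy" ([column, row] in pixels, amid what is visible of it).
- silhouettes(camera, query): "region" (400x640 bool, what is visible of it) and "xy" ([column, row] in pixels, amid what is visible of it).
Readings, each from a call of its own:
- current_clock(): time.
- current_joint_pos(): joint angles.
- current_qvel(): joint speeds.
- current_joint_torque(): joint torques, N m.
- current_position(): TCP position.
- current_orientation(): TCP orientation.
- current_force(): force on the tool from outside, world axes, zero at the start.
- current_torque(): the same for the moment, N m.
- current_finger_gap(): finger opening in m.
- current_grip_force(): force on a finger pad.
Only numpy, scipy, OpenCV 4.12 (cv2) and the standard library are available. Lean on these libraries where they do the work, as an engineer would, in place of code of your own. Each camera call takes 0.05 s, during which the arm holds its last target. There are 200 camera calls.

## Working session

There is one attempt and no reset: what is moved stays moved. The work goes in short steps, each a Python script; the robot and the scene stay as the last script left them, time stands still between calls to the robot, and variables do not carry over. Pictures are saved under pics/ and viewed, at most 10 in all, crops included, and the job is handed in when it is done.

```bash
mkdir -p pics
cat > h.py <<'E'
import numpy as np, cv2
from bench import *
def world(c,uv,depth=None):
    u,v=uv; K=c["intrinsics"]
    r=c["range_z"]; p=r[max(0,int(v)-2):int(v)+3,max(0,int(u)-2):int(u)+3]
    d=np.median(p[p>0]) if depth is None else depth
    X=np.linalg.inv(K)@[u,v,1]*d
    return c["R"].T@(X-c["t"])
def cloud(c):
    K=c["intrinsics"]; v,u=np.mgrid[0:400,0:640]; z=c["range_z"]
    X=np.stack([(u-K[0,2])/K[0,0]*z,(v-K[1,2])/K[1,1]*z,z],-1)
    W=(X-c["t"])@c["R"]; W[z<=0]=np.nan
    return W
E
python3 - <<'E'
from h import *
for n in("side","top"):
    c=capture(n); cv2.imwrite(f"pics/{n}0.png",c["image"])
    W=cloud(c)
    print(n,"cam at",-c["R"].T@c["t"])
    for q in("holder","end_stop","jaw_plate","release_pad","thumb_stop","tea_tin","tuna_tin","espresso_cup","timer"):
        try:
            s=silhouettes(n,q); p=spot_in(n,q)
            for o in s[:1]:
                P=W[o["region"]]; print(q,"sil",round(o["conf"],2),np.round(o["xy"],0),np.round(np.nanmedian(P,0),3),np.round(np.nanpercentile(P,3,axis=0),3),np.round(np.nanpercentile(P,97,axis=0),3))
            for o in p[:1]: print("   spot",round(o["conf"],2),np.round(o["xy"],1),np.round(world(c,o["xy"]),4))
        except Exception as e: print(q,e)
print(current_clock(),current_orientation())
E
```

```text
side cam at [ 0.35530669 -0.78797419  0.40176215]
holder sil 0.96 [319. 252.] [ 0.51  -0.149  0.033] [ 0.448 -0.203  0.002] [0.595 0.185 0.083]
   spot 0.95 [320.9 251.3] [ 0.5169 -0.0751  0.0211]
end_stop sil 0.95 [323. 256.] [ 0.51  -0.159  0.033] [ 0.448 -0.204  0.001] [0.595 0.185 0.083]
   spot 0.87 [322.4 256.3] [ 0.4903 -0.2032  0.08  ]
jaw_plate sil 0.72 [306. 221.] [0.501 0.001 0.049] [ 0.457 -0.008  0.011] [0.567 0.073 0.08 ]
   spot 0.96 [309. 221.] [ 0.5082 -0.0015  0.0567]
   spot 0.53 [289.9 217.5] [0.4772 0.064  0.041 ]
thumb_stop sil 0.96 [304. 217.] [0.501 0.001 0.051] [ 0.457 -0.007  0.011] [0.569 0.076 0.082]
   spot 0.65 [305.2 219.4] [ 0.4999 -0.0029  0.0618]
tea_tin sil 0.89 [351. 237.] [ 0.551 -0.158  0.093] [ 0.528 -0.18   0.055] [ 0.589 -0.078  0.096]
   spot 0.89 [351.2 238. ] [ 0.5478 -0.1751  0.0936]
tuna_tin sil 0.9 [328. 234.] [ 0.526 -0.083  0.067] [ 0.517 -0.101  0.03 ] [ 0.562 -0.05   0.075]
   spot 0.38 [321.9 254.1] [ 0.49   -0.2013  0.0831]
espresso_cup sil 0.63 [354. 209.] [0.634 0.074 0.038] [0.606 0.057 0.017] [0.679 0.114 0.049]
   spot 0.84 [3
[... 886 characters left out ...]
spot 0.74 [346.1 243.6] [0.4762 0.0193 0.0486]
tea_tin sil 0.85 [422. 201.] [ 0.557 -0.139  0.097] [ 0.529 -0.175  0.028] [ 0.588 -0.111  0.101]
   spot 0.63 [423.2 200.4] [ 0.5572 -0.1381  0.0986]
tuna_tin sil 0.81 [394. 208.] [ 0.543 -0.075  0.075] [ 0.519 -0.103  0.031] [ 0.569 -0.051  0.08 ]
   spot 0.67 [393.2 208.1] [ 0.5458 -0.0799  0.0752]
espresso_cup sil 0.63 [312. 171.] [0.641 0.086 0.022] [0.607 0.059 0.006] [0.675 0.11  0.054]
   spot 0.59 [312.  171.1] [0.6417 0.0879 0.0084]
timer sil 0.82 [225. 255.] [0.458 0.284 0.037] [0.431 0.258 0.018] [0.486 0.313 0.05 ]
   spot 0.73 [222.6 255.1] [0.46   0.2809 0.0473]
1.9 [ 1.82876218e-01  9.83135943e-01 -8.03720685e-05 -2.61837243e-05]
```

Run:
```python
from h import *
c=capture("top"); W=cloud(c); s=silhouettes("top","holder")[0]["region"]
M=s&(W[...,2]<.04)
P=W[M][:,:2].astype(np.float32); r=cv2.minAreaRect(P*1000); print("board",r)
p=silhouettes("top","release_pad")[0]["region"]; p=p&(abs(W[...,2]-.049)<.006)
print("pad",cv2.minAreaRect((W[p][:,:2]*1000).astype(np.float32)),W[p].mean(0))
# thumb stop: z 0.07..0.09, x<.50
t=(W[...,2]>.07)&(W[...,2]<.09)&(W[...,0]<.497)&(W[...,0]>.44)&(W[...,1]>0)&(W[...,1]<.15)
print("thumb",t.sum(),np.round(np.nanpercentile(W[t],[2,50,98],axis=0),4))
cv2.imwrite("pics/t1.png",cv2.resize(c["image"][150:290,200:460],None,fx=3,fy=3,interpolation=cv2.INTER_CUBIC))
c=capture("side");cv2.imwrite("pics/s1.png",cv2.resize(c["image"][160:300,230:430],None,fx=4,fy=4,interpolation=cv2.INTER_CUBIC))
W=cloud(c)
t=(W[...,2]>.06)&(W[...,2]<.078)&(W[...,0]<.50)&(W[...,0]>.44)&(W[...,1]>0.02)&(W[...,1]<.15)
print("thumb side",t.sum(),np.round(np.nanpercentile(W[t],[2,50,98],axis=0),4))
```

```text
board ((521.28857421875, -9.523223876953125), (131.94232177734375, 434.3941345214844), 8.254502296447754)
pad ((476.62420654296875, 26.841001510620117), (33.74208068847656, 49.88719177246094), 6.917032718658447) [0.47667535 0.02710996 0.04861577]
thumb 93 [[0.4554 0.0557 0.0749]
 [0.4714 0.0619 0.0796]
 [0.4879 0.068  0.0839]]
thumb side 128 [[0.4551 0.0549 0.0604]
 [0.4708 0.0583 0.0702]
 [0.4868 0.0659 0.0779]]
```

View pics/t1.png

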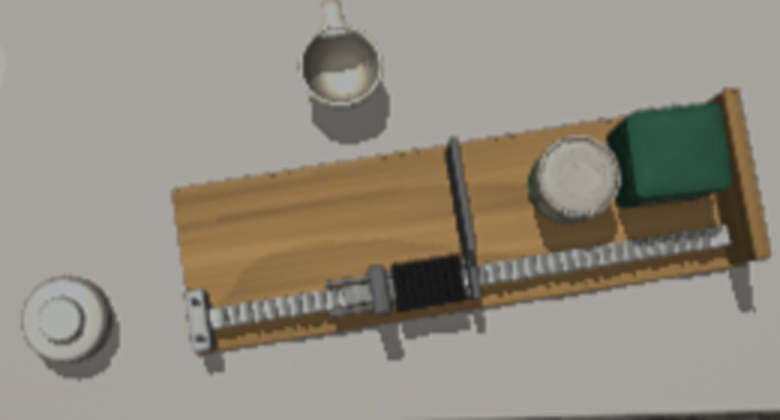

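View pics/s1.png

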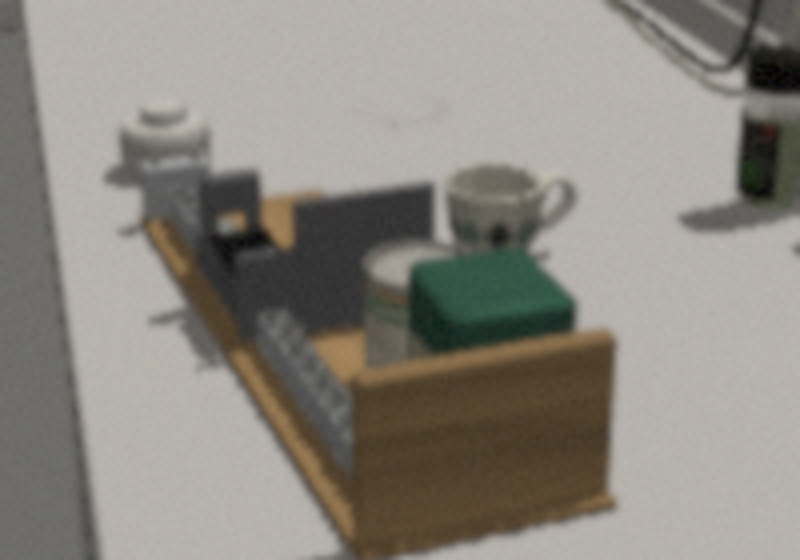

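Run:
```python
from h import *
from scipy.spatial.transform import Rotation as Ro
c=capture("top"); W=cloud(c)
e=W[254:260,264:269].reshape(-1,3); print("end stop",np.nanmedian(e,0))
# bar points inner part and outer part, end stop/pad in crop coords
for u,v in((198,320),(250,312),(310,302),(428,283),(500,272),(600,256),(690,241)):
    print(np.round(world(c,(200+u/3,150+v/3)),4))
es=(W[...,2]>.034)&(W[...,2]<.05)&(W[...,1]>.15)&(W[...,1]<.23)&(W[...,0]<.5)&(W[...,0]>.4)
print("es",cv2.minAreaRect((W[es][:,:2]*1000).astype(np.float32)))
b=(W[...,2]>.022)&(W[...,2]<.036)&(W[...,1]<-.02)&(W[...,1]>-.17)&(W[...,0]<.53)&(W[...,0]>.46)
P=W[b]; print("bar",P.mean(0),np.polyfit(P[:,1],P[:,0],1))
for yaw in(8,):
  for t in(0,20,28):
    y=np.radians(yaw);a=np.radians(t)
    h=np.array([-np.sin(y),np.cos(y),0]); z=-np.sin(a)*h-np.cos(a)*np.array([0,0,1]); x=np.cos(a)*h-np.sin(a)*np.array([0,0,1])
    R=np.stack([x,np.cross(z,x),z],1); q=Ro.from_matrix(R).as_quat()
    for d in(0,.12): print(t,q.round(3),[inverse_kinematics(list(np.array([.477,.027,z0])+d*h),list(q)) for z0 in(.045,.12)])
```

```text
end stop [0.45429028 0.18984252 0.04210285]
[0.4539 0.1899 0.0421]
[0.4587 0.1543 0.0273]
[0.4645 0.111  0.0265]
[0.4748 0.0266 0.0486]
[ 0.4819 -0.0265  0.0261]
[ 0.4911 -0.0987  0.0286]
[ 0.4999 -0.1644  0.0272]
es ((455.3665466308594, 190.9994659423828), (43.94456481933594, 13.998150825500488), 7.390683174133301)
bar [ 0.49432312 -0.09431166  0.02826795] [-0.13015446  0.48204804]
0 [0.656 0.755 0.    0.   ] [array([-8.81747820e-02,  4.37811661e-01,  1.95320911e+00, -4.44089210e-16,
        7.50571878e-01, -2.27801122e-01]), array([-8.81747820e-02,  3.14102557e-01,  1.88755080e+00, -4.44089210e-16,
        9.39939295e-01, -2.27801122e-01])]
0 [0.656 0.755 0.    0.   ] [array([ 1.63632309e-01,  4.42803974e-01,  1.94216543e+00, -4.44089210e-16,
        7.56623247e-01,  2.40059686e-02]), array([ 1.63632309e-01,  3.20428878e-01,  1.87698809e+00, -4.44089210e-16,
        9.44175686e-01,  2.40059686e-02])]
20 [ 0.646  0.743 -0.114  0.131] [array([ 0.18539577,  0.48593956,  1.95355968, -0.50446999,  0.78506608,
        0.42102525]), array([ 0.18539577,  0.35785622,  1.89539078, -0.43300939,  0.95143251,
        0.3108801 ])]
20 [ 0.646  0.743 -0.114  0.131] [array([ 0.42368297,  0.51863991,  1.87365818, -0.43300864,  0.89857257,
        0.58152202]), array([ 0.42368297,  0.39994062,  1.81833137, -0.38624341,  1.05830879,
        0.49806122])]
28 [ 0.637  0.732 -0.159  0.183] [array([ 0.28508241,  0.53548758,  1.9406048 , -0.65985015,  0.85989392,
        0.63306083]), array([ 0.28508241,  0.40529383,  1.88997808, -0.58175609,  1.00722287,
        0.50228151])]
28 [ 0.637  0.732 -0.159  0.183] [array([ 0.51103603,  0.57440522,  1.83665659, -0.54841245,  0.99566462,
        0.73627291]), array([ 0.51103603,  0.45616754,  1.78909183, -0.50250535,  1.13921963,
        0.64140191])]
```

```bash
cat >> h.py <<'E'
from scipy.spatial.transform import Rotation as Ro
yw=np.radians(7.4); a=np.radians(28)
hy=np.array([-np.sin(yw),np.cos(yw),0]); up=np.array([0,0,1.])
tz=-np.sin(a)*hy-np.cos(a)*up; tx=np.cos(a)*hy-np.sin(a)*up
Q=list(Ro.from_matrix(np.stack([tx,np.cross(tz,tx),tz],1)).as_quat())
PAD=np.array([.477,.027,0])
def tcp(yc,zc): # TCP for the low corner at yc along the holder from the pad's middle, height zc
    return list(PAD+yc*hy+zc*up-.010*tx)
def st(m):
    p=np.array(current_position())+.010*tx; f=np.array(current_force())
    print(m,"t%.2f"%current_clock(),"corner y %.4f z %.4f"%((p-PAD)@hy,p[2]),"F along %.1f up %.1f"%(f@hy,f[2]),"|F| %.1f"%np.linalg.norm(f),flush=True)
E
python3 - <<'E'
from h import *
move_gripper(0.0); st("shut")
move_ptp(tcp(.003,.13),Q); st("above")
servo_line(tcp(.003,.062),rate=.1); st("near")
c=capture("side");cv2.imwrite("pics/s2.png",cv2.resize(c["image"][130:270,230:430],None,fx=4,fy=4,interpolation=cv2.INTER_CUBIC))
c=capture("top");cv2.imwrite("pics/t2.png",cv2.resize(c["image"][150:290,200:460],None,fx=3,fy=3,interpolation=cv2.INTER_CUBIC))
E
```

```text
shut t3.49 corner y 0.5709 z 0.2179 F along -0.2 up -0.4 |F| 0.8
above t5.63 corner y 0.0037 z 0.1302 F along -0.2 up -0.5 |F| 0.7
near t6.47 corner y 0.0030 z 0.0622 F along -0.5 up 0.1 |F| 1.2
```

View pics/s2.png

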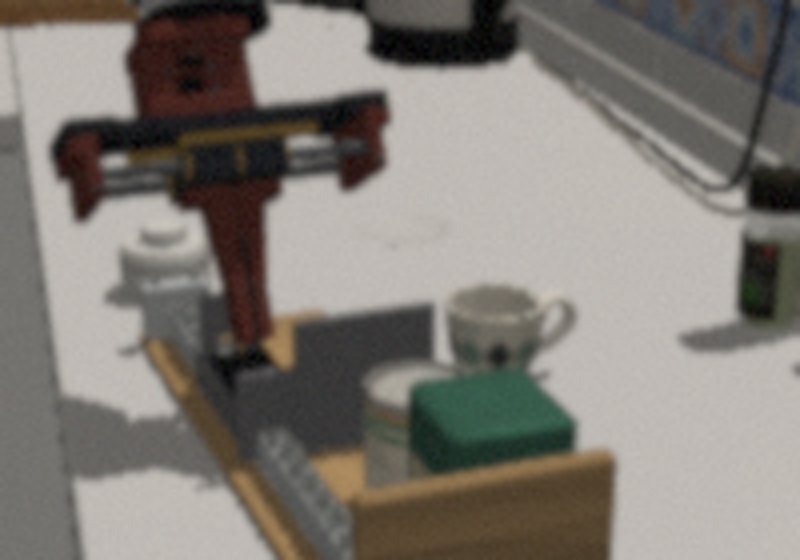

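The picture shows the shut fingertips at about (245,335), above the pad at (240,360). They are ahead of the thumb stop and clear of the low plate, so I'll press now.

Run:
```python
from h import *
print(servo_line(tcp(.003,.052),rate=.05)); st("0")
z=.0505
while z>.0395:
    z-=.0012; servo_line(tcp(.003,z),rate=.03); st("press %.4f"%z)
    if current_force()[2]>11: break
```

```text
False
0 t6.92 corner y 0.0029 z 0.0517 F along 0.6 up 0.0 |F| 0.7
press 0.0493 t7.17 corner y 0.0030 z 0.0493 F along -0.4 up -0.1 |F| 0.8
press 0.0481 t7.42 corner y 0.0029 z 0.0484 F along -0.6 up 3.7 |F| 3.8
press 0.0469 t7.67 corner y 0.0027 z 0.0471 F along -0.8 up 5.2 |F| 5.3
press 0.0457 t7.92 corner y 0.0028 z 0.0459 F along -1.6 up 4.7 |F| 5.0
press 0.0445 t8.17 corner y 0.0028 z 0.0447 F along -1.9 up 5.2 |F| 5.6
press 0.0433 t8.42 corner y 0.0028 z 0.0435 F along -1.8 up 5.8 |F| 6.1
press 0.0421 t8.67 corner y 0.0028 z 0.0423 F along -1.2 up 6.0 |F| 6.1
press 0.0409 t8.92 corner y 0.0027 z 0.0416 F along -0.2 up 10.2 |F| 10.2
press 0.0397 t9.17 corner y 0.0024 z 0.0412 F along -0.0 up 18.2 |F| 18.3
```

Run:
```python
from h import *
z=.0403
for d in (.004,.010,.018,.030,.045,.060,.070):
    servo_line(tcp(.003+d,z),rate=.04); st("push %.3f"%d)
    f=np.array(current_force())
    if -f@hy>15 or f[2]>40: print("stop");break
    if f[2]<8: z-=.0005
    if f[2]>22: z+=.0008
c=capture("top");cv2.imwrite("pics/t3.png",cv2.resize(c["image"][150:290,200:460],None,fx=3,fy=3,interpolation=cv2.INTER_CUBIC))
```

```text
push 0.004 t9.42 corner y 0.0068 z 0.0413 F along 0.7 up 13.8 |F| 13.8
push 0.010 t9.72 corner y 0.0128 z 0.0413 F along 0.7 up 14.1 |F| 14.3
push 0.018 t10.07 corner y 0.0209 z 0.0413 F along 1.8 up 14.4 |F| 14.6
push 0.030 t10.52 corner y 0.0329 z 0.0413 F along 1.9 up 14.6 |F| 14.8
push 0.045 t11.04 corner y 0.0479 z 0.0413 F along 0.2 up 13.9 |F| 14.0
push 0.060 t11.57 corner y 0.0629 z 0.0413 F along 1.2 up 14.7 |F| 14.8
push 0.070 t11.97 corner y 0.0729 z 0.0413 F along 1.8 up 14.0 |F| 14.2
```

View pics/t3.png

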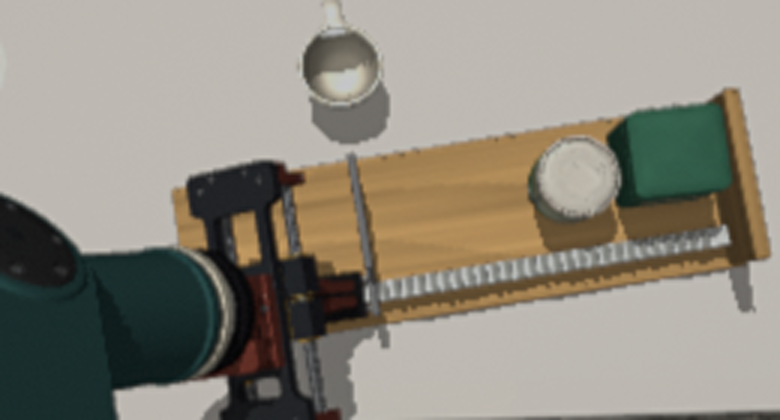

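The jaw plate has moved with the fingers, from crop column about 455 to 352 (roughly 70 mm). The tins and cup haven't moved. I'll push on to the stop.

Run:
```python
from h import *
z=.0403; d=.070
while d<.105:
    d+=.003; servo_line(tcp(.003+d,z),rate=.04); st("push %.3f"%d)
    f=np.array(current_force())
    if -f@hy>14: print("stop");break
    if f[2]>22: z+=.0008
c=capture("top");W=cloud(c)
m=(W[...,2]>.075)&(W[...,2]<.093)&(W[...,0]>.51)&(W[...,0]<.56)&(W[...,1]>.03)&(W[...,1]<.2)
P=W[m]; print("plate along",np.nanmedian((P-PAD)@hy),m.sum())
```

```text
push 0.073 t12.27 corner y 0.0757 z 0.0414 F along 0.4 up 14.5 |F| 14.6
push 0.076 t12.52 corner y 0.0787 z 0.0414 F along -0.1 up 13.8 |F| 13.9
push 0.079 t12.77 corner y 0.0816 z 0.0414 F along 0.3 up 14.1 |F| 14.1
push 0.082 t13.02 corner y 0.0847 z 0.0414 F along 0.3 up 14.1 |F| 14.2
push 0.085 t13.27 corner y 0.0866 z 0.0416 F along -4.2 up 13.7 |F| 14.3
push 0.088 t13.52 corner y 0.0883 z 0.0420 F along -9.1 up 12.9 |F| 15.8
push 0.091 t13.77 corner y 0.0904 z 0.0424 F along -13.0 up 15.6 |F| 20.3
push 0.094 t14.02 corner y 0.0926 z 0.0428 F along -14.6 up 18.7 |F| 23.7
stop
plate along 0.05269643184450745 72
```

Run:
```python
from h import *
servo_line(tcp(.095,.052),rate=.04); st("lift")
servo_line(tcp(.088,.075),rate=.1); st("lift2")
servo_line(tcp(.080,.20),rate=.2)
move_ptp(list(np.array(tcp(.080,.26))+[-.03,.25,0]),Q); st("away")
c=capture("top");W=cloud(c);cv2.imwrite("pics/t4.png",cv2.resize(c["image"][150:290,200:460],None,fx=3,fy=3,interpolation=cv2.INTER_CUBIC))
m=(W[...,2]>.075)&(W[...,2]<.093)&(W[...,0]>.51)&(W[...,0]<.56)&(W[...,1]>.03)&(W[...,1]<.2)
print("plate along",np.nanmedian((W[m]-PAD)@hy),m.sum())
p=silhouettes("top","release_pad")
if p: P=W[p[0]["region"]]; P=P[abs(P[:,2]-.049)<.006]; print("pad",P.mean(0),"moved",np.median((P-PAD)@hy))
for q in("tea_tin","tuna_tin","espresso_cup","timer"):
    s=silhouettes("top",q)
    if s: print(q,s[0]["xy"],np.round(np.nanmedian(W[s[0]["region"]],0),3))
c=capture("side");cv2.imwrite("pics/s4.png",cv2.resize(c["image"][160:300,230:430],None,fx=4,fy=4,interpolation=cv2.INTER_CUBIC))
```

```text
lift t14.52 corner y 0.0953 z 0.0516 F along -0.3 up -0.2 |F| 0.4
lift2 t14.91 corner y 0.0881 z 0.0754 F along 0.1 up 0.3 |F| 0.4
away t16.70 corner y 0.3304 z 0.2592 F along -0.5 up -0.1 |F| 0.7
plate along 0.05235298760327428 72
pad [0.46556287 0.11080567 0.05029935] moved 0.0844721109296182
tea_tin [422.9, 201.4] [ 0.557 -0.139  0.097]
tuna_tin [390.8, 206.4] [ 0.544 -0.076  0.075]
espresso_cup [311.2, 168.4] [0.641 0.086 0.023]
timer [225.8, 254.8] [0.458 0.284 0.037]
```

View pics/t4.png

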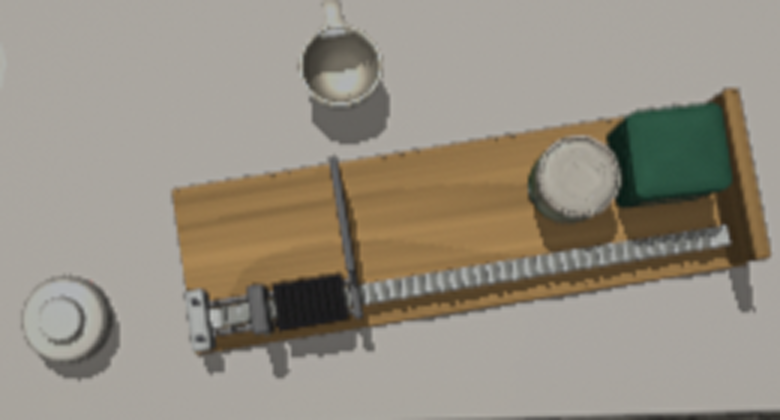

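The carriage now sits against the end stop at about (208,315), and the pad is back up at (310,300). The tins, cup and timer are where they were, and the robot is clear.

```bash
python3 -c "
from bench import *
print(close_job())"
```

```text
the job is handed in; nothing more can be done
None
```

The holder is open to its widest: with the release held down, the jaw went back about 84 mm to the end stop and stayed there after I lifted the fingers off; the tins, cup and timer did not move, and the job is handed in.

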